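Clamp a reglued display unit in the screw press

TASK

The glass of the blue handheld display unit has just been reglued and must cure under pressure. Lay the unit face up in the nest of the screw press and slide it fully home against the end stop, then turn the T-handle clockwise to bring the pad down until it bears and the handle goes firm, about 0.18 N m stiffer than when it runs free. Force it no further, or the glass will crack; let go, leave the unit clamped, and leave the other things on the bench where they are.

Things in the scene. Friction and masses are not known exactly. Their poses are not given: they have to be found in the camera images.
- press: Hand screw press, fixed to the bench; its place and heading vary. Origin on the underside of its bed, below the spindle axis; x points from its open mouth (robot side) to its end stop, z up. Aluminium bed: x -180 to +95 mm, y -65 to +65 mm, its flat top at z = 12 mm
- nest (a point): On the bed's top face, on the spindle axis (axes as the press): where the centre of the unit's underside belongs when the unit is home
- mouth (a point): On the bed's top face, in the middle of the mouth between the flared ends of two white guide rails, 7 mm high. They leave 78 mm here (57 mm before the spindle axis), narrow to a channel 61 mm wide from 30 mm before the axis, and run to 70 mm beyond it. The 123 mm of bed in front of this point are bare
- end_stop (a point): Foot of the steel end stop's face, on the bed's top face, 80 mm beyond the spindle axis; the stop is 10 mm high and 66 mm wide
- beam_top (a point): Middle of the top face of the blue beam across the press, 124 mm above the bed's underside. Beam: 30 mm (press x) by 134 mm (y) by 24 mm high, on two 18 mm posts 52 mm either side of the axis. On it nuts at the posts stand 9 mm, the brass flange round the spindle 5 mm, two guide pins 21 mm either side up to 13 mm
- unit: Handheld display unit, loose: blue housing with a dark glass face on top, 160 mm (its x) by 58 mm (its y) by 14 mm, 160 to 250 g. Origin at the centre of its underside, z up through the glass. It may lie in the press either way round
- spindle: Spindle of the press with its square aluminium pressure foot (54 mm wide, 12 mm thick); it does not rotate. Origin at the centre of the foot's underside. A red silicone pad, 46 mm square, stands 3.5 to 8.5 mm out of the foot, depending on its wear, which is not measured. At the start the pad clears a unit lying in the nest by 3 to 9 mm
- handle_grip (a point): Centre of the black T-handle's grip bar, on the spindle axis, about 173 mm above the bed's underside at the start; it sinks as the screw is turned. The bar is 98 mm long (this point's x), 14 mm wide (y), 18 mm high (z). Under it a steel hub of 20 mm diameter reaches from 5 to 25 mm below the bar's centre, then the 14 mm spindle
- handle (a joint): Turn of the T-handle, rad, 0 to 0.5 at the start; grows clockwise seen from above, lowering the spindle 16 mm a turn; stop at 5.4. Running free it drags at 0.30 N m (less, and uneven, at standstill). Once the pad bears, the torque rises by about 0.6 N m per rad, 2.5 mN m per newton of clamping: a rise of 0.18 N m is 70 N, as wanted; under 30 N is loose, over 110 N cracks the glass. It holds itself
- meter: Bystander: yellow digital multimeter with a black face, 175 by 85 by 40 mm. Origin at its underside
- calculator: Bystander: grey pocket calculator with keys, 160 by 80 by 16 mm. Origin at its underside
- solder_reel: Bystander: steel-coloured reel standing on its flange, 62 mm diameter, 40 mm high. Origin at its underside
- flux_jar: Bystander: blue jar with a black cap, 52 mm diameter, 75 mm high. Origin at its underside
- screwdriver: Bystander: screwdriver with an orange handle lying on the bench, 170 mm. Origin at its underside
- back_cover: Bystander: thin black back cover of another unit, 162 by 60 by 5 mm, lying flat. Origin at its underside
Mind the look-alikes: they are no part of the job. Leave any purple or turquoise look-alike of the unit alone.

How it is judged:
By the outcome, as a careful person would: the job done as asked, in the order asked, and still so for the second after the job is handed in, with the robot touching nothing.
It also fails if it takes over 72 s, if anything falls off the work surface, if the arm or the gripper's body presses on something with over 40 N, if the wrist force passes 120 N, or if a joint passes its speed limit or range.

ROBOT

A 6-joint arm with a two-finger parallel gripper is mounted at the origin on the work surface. World frame = base frame: x ahead of the robot, y to its left, z up, the work surface at z = 0. Lengths are in m, angles in rad, forces in N, time in s.
With the tool pointing down it reaches from about 0.4 to 0.825 m from the base axis. Payload 7 kg.
Tool frame: the origin (TCP) lies on the centre line of the jaws, within the pads' length; the fingertips stand 22 mm ahead of it and the grasp point (between the pads) lies 3 mm ahead of it; z points along the fingers, y is the line along which they close (so a half turn about z gives the same grasp; the last joint's range is limited). The gripper opens to 88 mm and grips with 3 to 60 N. Pads are 19 mm wide; open, the fingers measure 130 mm over their backs; the gripper's body (78 mm by 193 mm) begins 47 mm behind the grasp point.
Start: joints at [-0.862, 0.359, 0.012, 0, -1.224, -0.288], TCP at [0.276, -0.616, 0.221] pointing down, gripper open.
Joint ranges: [-3.07, 3.07], [-1.43, 2.12], [-1.02, 1.25], [-3.03, 1.67], [-3.05, -0], [-3.03, 3.03]. Speed limits (rad/s): [2.39, 2.39, 3.01, 3.14, 3.14, 3.14].

INTERFACE

Orientations are given as [roll, pitch, yaw] about the fixed x, y, z axes, in that order (R = Rz(yaw) Ry(pitch) Rx(roll)).
In Python, from station import monitor, viewer, order gives the robot as it stands. The module is installed in compiled form; this text tells all that it offers.
- The arm moves only by the tool servo_tool, never from a script. Its argument "targets" is a list of rows, each an object with "angular": the turn, a rotation vector about the tool's x, y, z in degrees, a list of three; "xyz": the shift along the tool's x, y, z in cm, a list of three; "claw": the finger opening in cm, from 0 to 8.76. A call has 1 to 20 rows; each row shifts and turns the commanded pose from where the row before left it, along the tool's axes as they then stand; what a row does not reach is not made up. A row lasts 1/10 s, in which the tool goes at most 50 mm and 8.59 degrees, less where a joint would pass 70% of its speed; a pose out of reach is approached as far as the arm can. A call is refused whole if a number of a shift passes 5 or a number of a turn 8.59, either way. A call with a gripper value outside its range is refused whole. The fingers move at their own pace and stop on an object; "force" is the grip in N (left out, the last holds). Time passes only in rows, so rows that do not move let the fingers close. It gives the time, the measured TCP pose, the force, the opening and the grip force at its end, in the units of the state.
- monitor.get_state(): the state, without advancing time (a new reading comes with each control period).
- viewer.grab_frame(name): name is "side" or "top"; returns a dict with "color" (480x640x3 uint8, blue, green, red), "fovy" (degrees; the focal length in pixels is half the picture's height over the tangent of half this angle, whatever the lens; pixels are square), "cx", "cy" (the principal point, pixels), "k1" (the pictures are not rectified: a ray, as slopes to the right and down, at radius r is drawn at 1 + k1 r^2 times it, then the intrinsics apply), "R" (3x3) and "t" (3): a world point X has camera coordinates R X + t. Camera axes: x right, y down, z forward; pixel columns grow to the right and rows downward; lengths in m; the calibration is good to about 2 mm. A picture is of the moment at which its call begins. There is no depth.
- order.job_done(): hands the job in; it is judged then, once.
The state is a dict: "t": time; "q": joint angles; "qd": joint speeds; "joint_efforts": joint torques, N m; "eef_pos": TCP position; "ee_rot": TCP orientation; "force": force on the tool from outside, world axes, zero at the start; "moment": the same for the moment, N m; "width": finger opening in m; "gripper_force": force on a finger pad.
Only numpy, scipy, OpenCV 4.12 (cv2) and the standard library are available. Lean on these libraries where they do the work, as an engineer would, in place of code of your own. Each camera call takes 0.05 s, during which the arm holds its last target. There are 200 camera calls.

## Working session

There is one attempt and no reset: what is moved stays moved. The work goes in short steps, Python scripts to look and compute and a tool call to move; the robot and the scene stay as the last step left them, time stands still between calls to the robot, and variables do not carry over. Pictures are saved under pics/ and viewed, at most 10 in all, crops included, and the job is handed in when it is done.

Besides the shell and the picture viewer there is one more tool, called after "Call:" by a JSON object that holds its "method" and its "body", one argument or row to a line. servo_tool: Moves the arm, as the interface text tells. Its arguments: {"type":"object","properties":{"targets":{"type":"array"},"force":{"type":"number"}},"required":["targets"]}

```bash
mkdir -p pics
python3 - <<'E'
from station import monitor, viewer
import cv2,pickle
s=monitor.get_state();print(s)
for n in("top","side"):
    f=viewer.grab_frame(n);cv2.imwrite(f"pics/{n}0.png",f["color"]);pickle.dump(f,open(f"{n}0.pkl","wb"))
    print(n,{k:v for k,v in f.items() if k!="color"})
E
```

```text
{'t': 0.0, 'q': array([-8.61878621e-01,  3.59419846e-01,  1.10680768e-02, -3.90863051e-04,
       -1.22412625e+00, -2.88088941e-01]), 'qd': array([-6.71620881e-04, -9.71498750e-05, -9.77266000e-04,  2.12125552e-04,
        6.63963028e-04,  9.38949899e-04]), 'joint_efforts': array([-2.27573255e-04, -5.82712948e+01,  2.93055761e+01,  6.99759588e+00,
        6.57204859e-03, -1.75033047e-04]), 'eef_pos': array([ 0.27551828, -0.6156497 ,  0.21989807]), 'ee_rot': array([ 3.13987586e+00, -1.25564896e-04, -2.72089689e+00]), 'force': array([-0.70240605,  0.29324911,  0.15596266]), 'moment': array([ 0.01750198, -0.037865  ,  0.01675034]), 'gripper_force': 0.0, 'width': 0.08764329286395034}
top {'fovy': 47.44562633735018, 'cx': 321.7505886054401, 'cy': 243.65376536484325, 'k1': -0.14244559896588188, 'R': array([[ 0.02032098, -0.99975808,  0.0084166 ],
       [-0.99435198, -0.02108677, -0.10401672],
       [ 0.10416904, -0.00625534, -0.99453993]]), 't': array([-0.06106384,  0.5478381 ,  1.51773103])}
side {'fovy': 44.84188415843082, 'cx': 334.45046905268237, 'cy': 235.91931287777513, 'k1': -0.12142520781983943, 'R': array([[-0.88788152, -0.46006465, -0.00263002],
       [-0.2809771 ,  0.54676827, -0.78873083],
       [ 0.36430518, -0.69956056, -0.61473308]]), 't': array([0.45711176, 0.29146092, 1.38579758])}
```

View pics/top0.png

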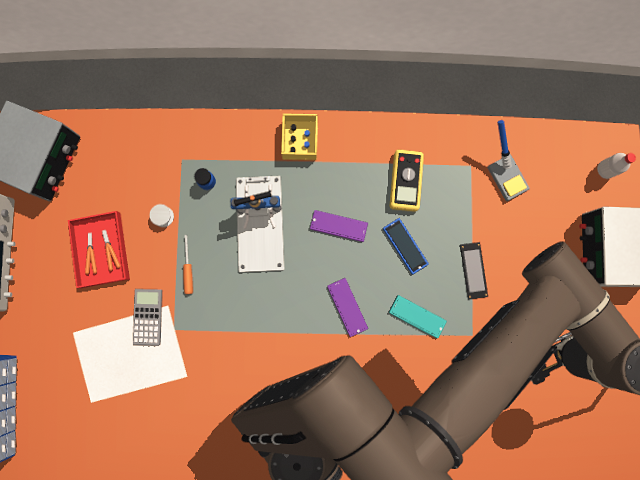

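View pics/side0.png

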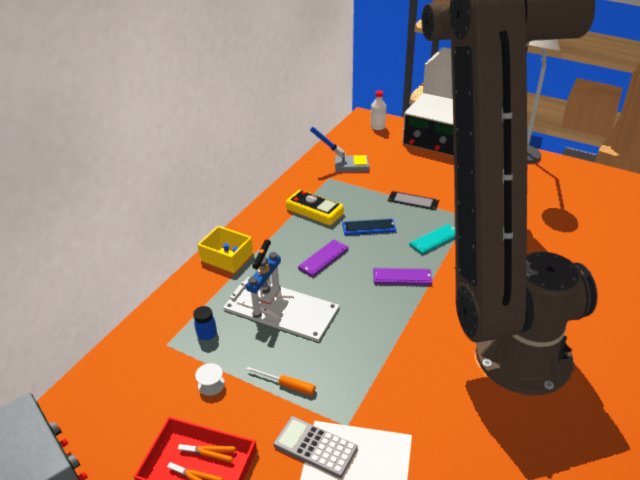

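The top view shows the unit (blue rim, dark glass) at about (404,246) and the press bed at (260,224), with its beam at (255,202). In the side view the unit is at (369,227) and the press at (275,300). Next I'll measure them.

```bash
cat > h.py <<'E'
import numpy as np,cv2
def K(f):
    F=240/np.tan(np.radians(f["fovy"])/2);return np.array([[F,0,f["cx"]],[0,F,f["cy"]],[0,0,1]])
def D(f): return np.array([f["k1"],0,0,0,0.])
def rays(f,px):
    u=cv2.undistortPoints(np.array(px,float).reshape(-1,1,2),K(f),D(f)).reshape(-1,2)
    d=np.c_[u,np.ones(len(u))]@f["R"]; return -f["R"].T@f["t"],d
def plane(f,px,z):
    c,d=rays(f,px);return c+d*((z-c[2])/d[:,2])[:,None]
def tri(f1,p1,f2,p2):
    c1,d1=rays(f1,[p1]);c2,d2=rays(f2,[p2]);A=np.c_[d1[0],-d2[0]]
    s=np.linalg.lstsq(A,c2-c1,rcond=None)[0];a=c1+d1[0]*s[0];b=c2+d2[0]*s[1];return (a+b)/2,np.linalg.norm(a-b)
def proj(f,X): return cv2.projectPoints(np.array(X,float).reshape(-1,3),cv2.Rodrigues(f["R"])[0],f["t"],K(f),D(f))[0].reshape(-1,2)
def rect(f,mask,z):
    """min-area rectangle on plane z of largest contour"""
    c=max(cv2.findContours(mask,cv2.RETR_EXTERNAL,cv2.CHAIN_APPROX_NONE)[0],key=cv2.contourArea)
    P=plane(f,c.reshape(-1,2),z)[:,:2]
    (cx,cy),(w,h),a=cv2.minAreaRect((P*1000).astype(np.float32))
    if w<h: w,h,a=h,w,a+90
    return np.array([cx,cy])/1000,w,h,(a+90)%180-90
def win(m,x0,y0,x1,y1):
    o=np.zeros_like(m);o[y0:y1,x0:x1]=m[y0:y1,x0:x1];return o
E
python3 - <<'E'
from h import *;import pickle
t=pickle.load(open("top0.pkl","rb"));s=pickle.load(open("side0.pkl","rb"))
hs=cv2.cvtColor(t["color"],cv2.COLOR_BGR2HSV);hss=cv2.cvtColor(s["color"],cv2.COLOR_BGR2HSV)
b=cv2.inRange(hs,(100,100,20),(125,255,255))
u=cv2.morphologyEx(win(b,370,205,440,285),cv2.MORPH_CLOSE,np.ones((9,9)))
print("unit",rect(t,u,.014))
bs=cv2.inRange(hss,(100,100,20),(125,255,255))
us=cv2.morphologyEx(win(bs,335,210,405,243),cv2.MORPH_CLOSE,np.ones((9,9)))
print("unit side",rect(s,us,.01))
w=cv2.inRange(hs,(0,0,170),(179,50,255));w=cv2.morphologyEx(win(w,225,165,300,285),cv2.MORPH_CLOSE,np.ones((15,15)))
print("bed",rect(t,w,.012))
c=max(cv2.findContours(w,0,1)[0],key=cv2.contourArea);print(cv2.boundingRect(c))
a=cv2.resize(t["color"][165:285,215:305],None,fx=5,fy=5,interpolation=2)
d=cv2.resize(s["color"][230:345,215:345],None,fx=600/115*.65,fy=600/115*.65,interpolation=2)
a=cv2.resize(a,(375,500));o=np.zeros((500,800,3),np.uint8);o[:,:375]=a
d=cv2.resize(d,(422,373));o[:373,377:799]=d;cv2.imwrite("pics/z.png",o)
E
```

```text
unit (array([ 0.54973743, -0.28979376]), 158.8598175048828, 58.573543548583984, 32.69099807739258)
unit side (array([ 0.54720221, -0.29080563]), 161.38426208496094, 71.3002700805664, 33.00798034667969)
bed (array([0.60770825, 0.13031476]), 274.8568115234375, 131.7664031982422, 3.7501962184906006)
(236, 175, 49, 97)
```

View pics/z.png

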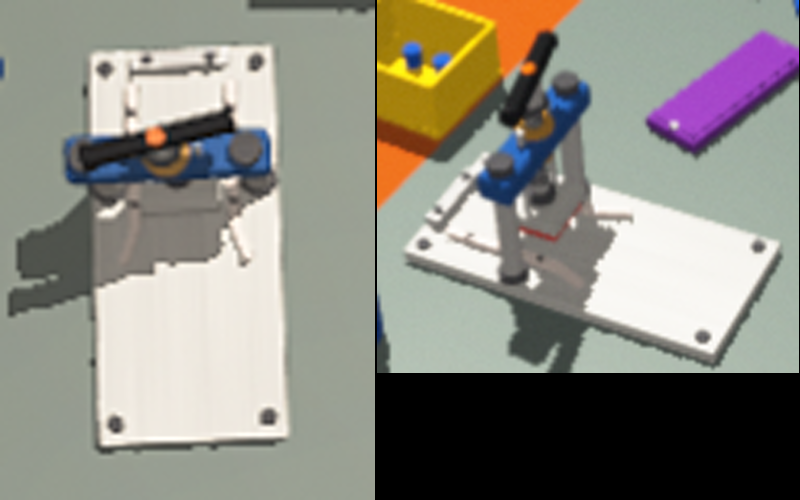

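The zoom shows the bar's orange centre dot at about (252,198) top and (262,251) side. The bar lies nearly across the press. The pad is raised and the nest is free.

Run:
```python
from h import *;import pickle
t=pickle.load(open("top0.pkl","rb"));s=pickle.load(open("side0.pkl","rb"))
def dot(f,x0,y0,x1,y1):
    h=cv2.cvtColor(f["color"],cv2.COLOR_BGR2HSV);m=win(cv2.inRange(h,(5,150,120),(17,255,255)),x0,y0,x1,y1)
    y,x=np.nonzero(m);return (x.mean(),y.mean()),len(x)
a=dot(t,245,190,262,206);b=dot(s,255,243,270,258);print(a,b,tri(t,a[0],s,b[0]))
print(plane(t,[a[0]],.182))
k=win(cv2.inRange(t["color"],(0,0,0),(45,45,45)),232,188,273,206)
print("bar",rect(t,k,.182))
th=np.radians(3.75);o=np.array([.60771,.13031])+.0425*np.array([np.cos(th),np.sin(th)]);print("axis",o,"r",np.hypot(*o))
print("others",plane(t,[(338,226),(347,307),(417,316),(474,270),(407,180)],.014)[:,:2])
hs=cv2.cvtColor(t["color"],cv2.COLOR_BGR2HSV)
tq=win(cv2.inRange(hs,(80,80,60),(97,255,255)),370,280,460,350);print("turq",rect(t,tq,.014))
p=cv2.inRange(hs,(130,80,40),(160,255,255));print("purple",rect(t,win(p,300,200,380,250),.014),rect(t,win(p,300,265,380,345),.014))
U=np.array([.5488,-.2902]);
s0=np.array([.2755,-.6157]);print("shift",U-s0)
```

```text
((np.float64(252.8), np.float64(198.5)), 20) ((np.float64(258.43283582089555), np.float64(247.17910447761193)), 67) (array([0.6483204 , 0.13211689, 0.19441292]), np.float64(0.009775346886612229))
[[0.64618077 0.13136673 0.182     ]]
bar (array([0.63885242, 0.15902403]), 41.5157356262207, 14.500237464904785, -76.67243576049805)
axis [0.650119   0.13308963] r 0.6636019666041997
others [[ 0.60246705 -0.09536691]
 [ 0.37170998 -0.12493272]
 [ 0.34948206 -0.32477177]
 [ 0.48344611 -0.49048028]
 [ 0.74229315 -0.29438224]]
turq (array([ 0.34829071, -0.32579404]), 159.27822875976562, 58.38556671142578, 62.913822174072266)
purple (array([ 0.60390228, -0.09686403]), 158.54788208007812, 58.22126007080078, 77.68197631835938) (array([ 0.37211572, -0.12521181]), 158.80931091308594, 57.38425064086914, 25.466367721557617)
shift [0.2733 0.3255]
```

Call:
{"method": "servo_tool", "body": {
  "targets": [
    {"xyz":[-2,1,0],"angular":[0,0,0],"claw":8.76},
    {"xyz":[-3.5,1.75,0],"angular":[0,0,0],"claw":8.76},
    {"xyz":[-4,2,0.5],"angular":[0,0,0],"claw":8.76},
    {"xyz":[-4,2,1],"angular":[0,0,0],"claw":8.76},
    {"xyz":[-4,2,1],"angular":[0,0,0],"claw":8.76},
    {"xyz":[-4,2,1],"angular":[0,0,0],"claw":8.76},
    {"xyz":[-4,2,1],"angular":[0,0,0],"claw":8.76},
    {"xyz":[-4,2,1],"angular":[0,0,0],"claw":8.76},
    {"xyz":[-4,2,1],"angular":[0,0,0],"claw":8.76},
    {"xyz":[-2.34,1.06,1],"angular":[0,0,0],"claw":8.76},
    {"xyz":[-1,0.5,1],"angular":[0,0,-4.3],"claw":8.76},
    {"xyz":[0,0,0],"angular":[0,0,-4.3],"claw":8.76},
    {"xyz":[0,0,0],"angular":[0,0,0],"claw":8.76},
    {"xyz":[0,0,0],"angular":[0,0,0],"claw":8.76}
  ]
}}

```text
t: 1.5
eef_pos: [0.537, -0.2985, 0.1358]
ee_rot: [3.141, -0.0, -2.573]
force: [-0.3, 0.5, 1.1]
width: 0.0875
gripper_force: 0.0
```

Call:
{"method": "servo_tool", "body": {
  "targets": [
    {"xyz":[0,0,2],"angular":[0,0,0],"claw":8.76},
    {"xyz":[0,0,3],"angular":[0,0,0],"claw":8.76},
    {"xyz":[0,0,3],"angular":[0,0,0],"claw":8.76},
    {"xyz":[0,0,2],"angular":[0,0,0],"claw":8.76},
    {"xyz":[0,0,0.9],"angular":[0,0,0],"claw":8.76},
    {"xyz":[0,0,0],"angular":[0,0,0],"claw":8.76},
    {"xyz":[0,0,0],"angular":[0,0,0],"claw":5},
    {"xyz":[0,0,0],"angular":[0,0,0],"claw":5},
    {"xyz":[0,0,0],"angular":[0,0,0],"claw":5},
    {"xyz":[0,0,0],"angular":[0,0,0],"claw":5},
    {"xyz":[0,0,0],"angular":[0,0,0],"claw":5},
    {"xyz":[0,0,0],"angular":[0,0,0],"claw":5}
  ],
  "force": 30
}}

```text
t: 2.7
eef_pos: [0.5373, -0.2985, 0.0271]
ee_rot: [-3.141, 0.0, -2.571]
force: [0.3, 0.1, 0.2]
width: 0.0513
gripper_force: 0.0
```

Run:
```python
from station import monitor,viewer
from h import *
s=monitor.get_state();print(s["width"],s["gripper_force"],s["eef_pos"])
f=viewer.grab_frame("side");g=viewer.grab_frame("top")
import pickle;pickle.dump((f,g),open("1.pkl","wb"))
p=proj(f,[s["eef_pos"]])[0].astype(int);q=proj(g,[s["eef_pos"]])[0].astype(int);print(p,q)
a=f["color"][p[1]-60:p[1]+60,p[0]-65:p[0]+65];b=g["color"][q[1]-60:q[1]+60,q[0]-65:q[0]+65]
cv2.imwrite("pics/1.png",cv2.resize(np.hstack([a,b]),None,fx=3,fy=3,interpolation=2))
```

```text
0.05130735666553242 0.0 [ 0.53725824 -0.2984777   0.02707404]
[372 221] [409 249]
```

View pics/1.png

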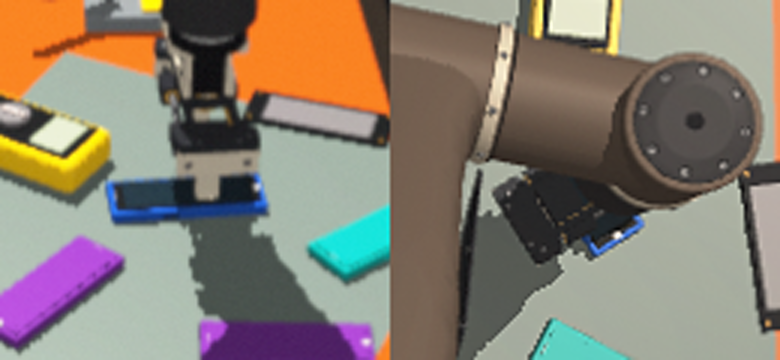

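The side crop shows the gripper over the unit, with the fingertip at about (205,196) in the crop and the blue edge below it. It isn't clear whether the fingers straddle the unit, so I'll check by projection.

Run:
```python
from h import *;import pickle
f,g=pickle.load(open("1.pkl","rb"))
c=np.array([.53726,-.29848]);ps=-2.571;y=np.array([np.sin(ps),-np.cos(ps)]);x=np.array([np.cos(ps),np.sin(ps)])
o=np.array([372-65,221-60])
for d in(.0257,.029,.044,.055):
  for z in (.005,.02): print(d,z,((proj(f,[[*(c+y*d),z]])[0]-o)*3).round())
th=np.radians(32.7);ux=np.array([np.cos(th),np.sin(th)]);uy=np.array([-ux[1],ux[0]]);C=np.array([.5497,-.2898])
for a in(-80,80):
  for b in(-29,29):
    for z in(0,.014): print("unit",a,b,z,((proj(f,[[*(C+ux*a/1e3+uy*b/1e3),z]])[0]-o)*3).round())
```

```text
0.0257 0.005 [201. 214.]
0.0257 0.02 [201. 202.]
0.029 0.005 [201. 216.]
0.029 0.02 [202. 204.]
0.044 0.005 [203. 225.]
0.044 0.02 [204. 213.]
0.055 0.005 [205. 232.]
0.055 0.02 [205. 220.]
unit -80 -29 0 [254. 183.]
unit -80 -29 0.014 [255. 172.]
unit -80 29 0 [264. 216.]
unit -80 29 0.014 [265. 206.]
unit 80 -29 0 [102. 191.]
unit 80 -29 0.014 [102. 181.]
unit 80 29 0 [108. 226.]
unit 80 29 0.014 [108. 215.]
```

Call:
{"method": "servo_tool", "body": {
  "targets": [
    {"xyz":[0,0,0],"angular":[0,0,0],"claw":5},
    {"xyz":[0,0,0],"angular":[0,0,0],"claw":5}
  ],
  "force": 30
}}

```text
t: 3.0
eef_pos: [0.5371, -0.2985, 0.0268]
ee_rot: [3.142, -0.0, -2.571]
force: [0.5, -0.1, -0.4]
width: 0.05
gripper_force: 0.0
```

Run:
```python
from station import viewer
from h import *
f=viewer.grab_frame("side")
a=f["color"][175:255,320:420]
cv2.imwrite("pics/2.png",cv2.resize(a,None,fx=7,fy=7,interpolation=2))
```

```text
(no output)
```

View pics/2.png

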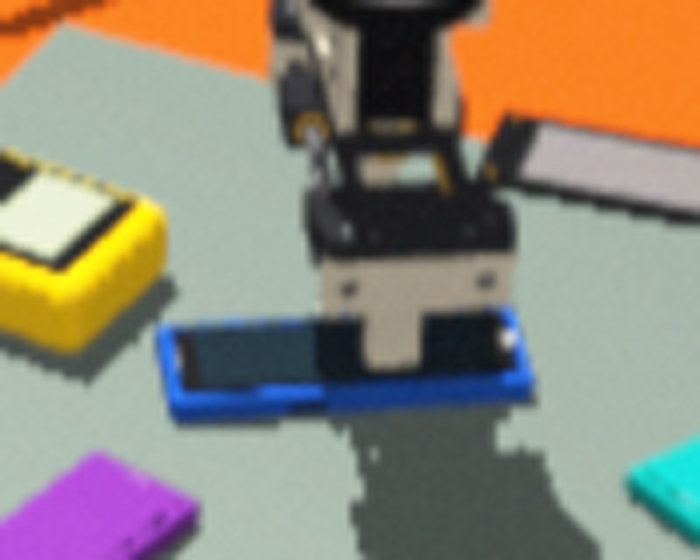

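The close-up shows the fingertip ending over the dark glass at about crop (392,368). The tips are therefore above the unit, not beside it, and the true tool height is higher than the reported pose suggests. I'll open the fingers and find the bench by gentle touch.

Call:
{"method": "servo_tool", "body": {
  "targets": [
    {"xyz":[0,0,0],"angular":[0,0,0],"claw":8.76},
    {"xyz":[0,0,0],"angular":[0,0,0],"claw":8.76},
    {"xyz":[0,0,0],"angular":[0,0,0],"claw":8.76},
    {"xyz":[0,0,0],"angular":[0,0,0],"claw":8.76},
    {"xyz":[0,0,0],"angular":[0,0,0],"claw":8.76},
    {"xyz":[0,0,0],"angular":[0,0,0],"claw":8.76},
    {"xyz":[0,0,0],"angular":[0,0,0],"claw":8.76},
    {"xyz":[0,0,0.2],"angular":[0,0,0],"claw":8.76},
    {"xyz":[0,0,0.2],"angular":[0,0,0],"claw":8.76},
    {"xyz":[0,0,0.1],"angular":[0,0,0],"claw":8.76}
  ]
}}

```text
t: 4.05
eef_pos: [0.537, -0.2984, 0.0215]
ee_rot: [3.141, -0.0, -2.571]
force: [-0.4, 0.3, 0.1]
width: 0.0873
gripper_force: 0.0
```

Call:
{"method": "servo_tool", "body": {
  "targets": [
    {"xyz":[0,0,0.1],"angular":[0,0,0],"claw":8.76},
    {"xyz":[0,0,0.1],"angular":[0,0,0],"claw":8.76}
  ]
}}

```text
t: 4.25
eef_pos: [0.5372, -0.2985, 0.0197]
ee_rot: [3.142, -0.0, -2.571]
force: [0.3, 0.6, -0.3]
width: 0.0876
gripper_force: 0.0
```

Call:
{"method": "servo_tool", "body": {
  "targets": [
    {"xyz":[0,0,0.2],"angular":[0,0,0],"claw":8.76},
    {"xyz":[0,0,0.15],"angular":[0,0,0],"claw":8.76},
    {"xyz":[0,0,0.1],"angular":[0,0,0],"claw":8.76}
  ]
}}

```text
t: 4.55
eef_pos: [0.5371, -0.2985, 0.0152]
ee_rot: [3.141, -0.0, -2.571]
force: [-0.1, -0.9, -0.2]
width: 0.0875
gripper_force: 0.0
```

Call:
{"method": "servo_tool", "body": {
  "targets": [
    {"xyz":[0,0,0.1],"angular":[0,0,0],"claw":8.76},
    {"xyz":[0,0,0.1],"angular":[0,0,0],"claw":8.76}
  ]
}}

```text
t: 4.75
eef_pos: [0.5372, -0.2985, 0.0133]
ee_rot: [-3.142, 0.0, -2.571]
force: [-0.8, -0.2, -0.5]
width: 0.0872
gripper_force: 0.0
```

Call:
{"method": "servo_tool", "body": {
  "targets": [
    {"xyz":[0,0,0.1],"angular":[0,0,0],"claw":8.76},
    {"xyz":[0,0,0.1],"angular":[0,0,0],"claw":8.76}
  ]
}}

```text
t: 4.95
eef_pos: [0.5372, -0.2985, 0.0113]
ee_rot: [-3.142, 0.0, -2.571]
force: [-0.1, 0.5, -0.2]
width: 0.0875
gripper_force: 0.0
```

Call:
{"method": "servo_tool", "body": {
  "targets": [
    {"xyz":[0,0,0.1],"angular":[0,0,0],"claw":8.76},
    {"xyz":[0,0,0.1],"angular":[0,0,0],"claw":8.76}
  ]
}}

```text
t: 5.15
eef_pos: [0.5372, -0.2985, 0.0093]
ee_rot: [-3.142, 0.0, -2.571]
force: [0.2, -0.2, 0.1]
width: 0.0874
gripper_force: 0.0
```

Call:
{"method": "servo_tool", "body": {
  "targets": [
    {"xyz":[0,0,0.1],"angular":[0,0,0],"claw":8.76},
    {"xyz":[0,0,0.1],"angular":[0,0,0],"claw":8.76}
  ]
}}

```text
t: 5.35
eef_pos: [0.5372, -0.2985, 0.0073]
ee_rot: [3.142, -0.0, -2.571]
force: [0.1, 0.5, -0.0]
width: 0.0879
gripper_force: 0.0
```

Call:
{"method": "servo_tool", "body": {
  "targets": [
    {"xyz":[0,0,0.1],"angular":[0,0,0],"claw":8.76},
    {"xyz":[0,0,0.1],"angular":[0,0,0],"claw":8.76}
  ]
}}

```text
t: 5.55
eef_pos: [0.5372, -0.2985, 0.0053]
ee_rot: [3.142, -0.0, -2.571]
force: [-1.0, 0.5, 0.3]
width: 0.0878
gripper_force: 0.0
```

Call:
{"method": "servo_tool", "body": {
  "targets": [
    {"xyz":[0,0,0.1],"angular":[0,0,0],"claw":8.76},
    {"xyz":[0,0,0.1],"angular":[0,0,0],"claw":8.76}
  ]
}}

```text
t: 5.75
eef_pos: [0.5372, -0.2985, 0.0033]
ee_rot: [-3.142, 0.0, -2.571]
force: [-0.4, -0.4, 0.2]
width: 0.0877
gripper_force: 0.0
```

Call:
{"method": "servo_tool", "body": {
  "targets": [
    {"xyz":[0,0,0.1],"angular":[0,0,0],"claw":8.76},
    {"xyz":[0,0,0.1],"angular":[0,0,0],"claw":8.76}
  ]
}}

```text
t: 5.95
eef_pos: [0.5372, -0.2985, 0.0013]
ee_rot: [3.142, -0.0, -2.571]
force: [0.3, -0.4, 0.4]
width: 0.0876
gripper_force: 0.0
```

Call:
{"method": "servo_tool", "body": {
  "targets": [
    {"xyz":[0,0,0],"angular":[0,0,0],"claw":5},
    {"xyz":[0,0,0],"angular":[0,0,0],"claw":5},
    {"xyz":[0,0,0],"angular":[0,0,0],"claw":5},
    {"xyz":[0,0,0],"angular":[0,0,0],"claw":5},
    {"xyz":[0,0,0],"angular":[0,0,0],"claw":5},
    {"xyz":[0,0,0],"angular":[0,0,0],"claw":5}
  ],
  "force": 20
}}

```text
t: 6.55
eef_pos: [0.5373, -0.2985, 0.0015]
ee_rot: [-3.141, 0.0, -2.571]
force: [0.0, -0.6, -0.4]
width: 0.0579
gripper_force: 20.0
```

Gripped at 57.9 mm with 20 N, so the unit is between the pads. The reported z is about 2–3 cm low, so I'll work in relative heights. Next: lift and carry to the front of the press.

Call:
{"method": "servo_tool", "body": {
  "targets": [
    {"xyz":[0,0,0],"angular":[0,0,0],"claw":5},
    {"xyz":[0,0,-1],"angular":[0,0,0],"claw":5},
    {"xyz":[0,0,-3],"angular":[0,0,0],"claw":5},
    {"xyz":[0,0,-3],"angular":[0,0,0],"claw":5},
    {"xyz":[-0.8,1.3,-1],"angular":[0,0,0],"claw":5},
    {"xyz":[-1.7,2.74,0],"angular":[0,0,0],"claw":5},
    {"xyz":[-2,3.23,0],"angular":[0,0,0],"claw":5},
    {"xyz":[-2,3.23,0],"angular":[0,0,0],"claw":5},
    {"xyz":[-2,3.23,0],"angular":[0,0,0],"claw":5},
    {"xyz":[-2,3.23,0],"angular":[0,0,0],"claw":5},
    {"xyz":[-2,3.23,0],"angular":[0,0,0],"claw":5},
    {"xyz":[-2,3.23,0],"angular":[0,0,0],"claw":5},
    {"xyz":[-2,3.23,0],"angular":[0,0,0],"claw":5},
    {"xyz":[-2,3.23,0],"angular":[0,0,0],"claw":5},
    {"xyz":[-2,3.23,0],"angular":[0,0,0],"claw":5},
    {"xyz":[-1.82,2.92,0],"angular":[0,0,4],"claw":5},
    {"xyz":[0,0,0],"angular":[0,0,8.3],"claw":5},
    {"xyz":[0,0,0],"angular":[0,0,8.3],"claw":5},
    {"xyz":[0,0,0],"angular":[0,0,8.3],"claw":5},
    {"xyz":[0,0,0],"angular":[0,0,0],"claw":5}
  ],
  "force": 30
}}

```text
t: 8.55
eef_pos: [0.5292, 0.1256, 0.081]
ee_rot: [-3.141, -0.001, -3.077]
force: [0.6, -0.4, -1.7]
width: 0.0572
gripper_force: 30.0
```

Run:
```python
from station import monitor,viewer
from h import *
import pickle
s=monitor.get_state();print(s["width"],s["gripper_force"],s["eef_pos"],s["ee_rot"],s["force"],s["q"])
f=viewer.grab_frame("side");g=viewer.grab_frame("top");pickle.dump((f,g),open("2.pkl","wb"))
a=f["color"][190:370,190:390];b=g["color"][130:310,190:390]
cv2.imwrite("pics/3.png",cv2.resize(np.hstack([a,b]),None,fx=2,fy=2,interpolation=2))
```

```text
0.057238032112513965 30.001235604286194 [0.52918965 0.12562108 0.08100132] [-3.14147403e+00 -1.11186714e-03 -3.07703107e+00] [ 0.59787608 -0.43529194 -1.73481734] [ 5.93116472e-01  2.80636636e-01 -4.57714906e-01 -6.19051189e-04
 -8.33464839e-01 -2.09893472e+00]
```

View pics/3.png

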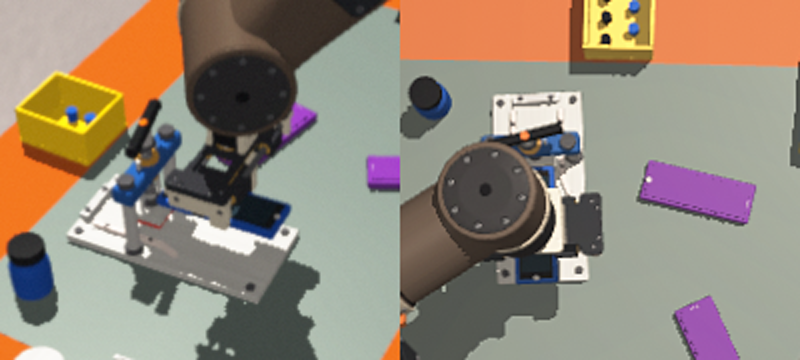

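The unit is held level over the front of the press: in the top crop its rear end is at about (537,270) and its front end at (545,175). I'll measure its position before lowering.

Run:
```python
from h import *;import pickle
f,g=pickle.load(open("2.pkl","rb"))
hs=cv2.cvtColor(g["color"],cv2.COLOR_BGR2HSV)
dark=cv2.inRange(hs,(100,100,15),(125,255,255))
m=cv2.morphologyEx(win(dark,235,250,285,280),cv2.MORPH_CLOSE,np.ones((7,7)))
c,w,h,a=rect(g,m,.0936);print("rear part",c,w,h,a)
c=max(cv2.findContours(m,0,1)[0],key=cv2.contourArea).reshape(-1,2)
th=np.radians(3.7);R=np.array([[np.cos(th),np.sin(th)],[-np.sin(th),np.cos(th)]])
o=np.array([.6501,.1331])
P=(plane(g,c,.0936)[:,:2]-o)@R.T
print("press frame x",P[:,0].min(),P[:,0].max(),"y",P[:,1].min(),P[:,1].max())
m2=win(dark,258,205,285,228);y,x=np.nonzero(m2);print(len(x))
if len(x):
  P2=(plane(g,np.c_[x,y],.0936)[:,:2]-o)@R.T;print("front xmax",P2[:,0].max(),"ymin",P2[:,1].min(),"ymax",P2[:,1].max())
t=(np.array([.5292,.1256])-o)@R.T;print("tcp press",t)
# press recheck: beam top blue mask before
t0=pickle.load(open("top0.pkl","rb"));h0=cv2.cvtColor(t0["color"],cv2.COLOR_BGR2HSV)
b=cv2.morphologyEx(win(cv2.inRange(h0,(100,100,20),(125,255,255)),222,185,290,218),cv2.MORPH_CLOSE,np.ones((5,5)))
print("beam",rect(t0,b,.124))
k=cv2.morphologyEx(win(cv2.inRange(t0["color"],(0,0,0),(50,50,50)),222,185,273,206),cv2.MORPH_CLOSE,np.ones((9,9)))
print("bar",rect(t0,k,.182))
```

```text
rear part [0.48111356 0.12217908] 55.28925704956055 34.285186767578125 -85.56445026397705
press frame x -0.18641795368100678 -0.15190581573076498 y -0.02755838967899433 0.027452107793023824
90
front xmax -0.005837618882337783 ymin -0.0628993505594286 ymax -0.004632590112663737
tcp press [-0.12113199  0.00031759]
beam (array([0.64934436, 0.09622821]), 57.56455993652344, 27.568660736083984, -84.71800994873047)
bar (array([0.64262836, 0.13246552]), 95.6904296875, 23.288909912109375, -74.26136589050293)
```

Call:
{"method": "servo_tool", "body": {
  "targets": [
    {"xyz":[0.5,0,1],"angular":[0,0,0],"claw":5},
    {"xyz":[0.5,0,2],"angular":[0,0,0],"claw":5},
    {"xyz":[0,0,2],"angular":[0,0,0],"claw":5},
    {"xyz":[0,0,1],"angular":[0,0,0],"claw":5},
    {"xyz":[0,0,0.4],"angular":[0,0,0],"claw":5},
    {"xyz":[0,0,0.15],"angular":[0,0,0],"claw":5},
    {"xyz":[0,0,0],"angular":[0,0,0],"claw":5}
  ]
}}

```text
t: 9.35
eef_pos: [0.5206, 0.1248, 0.0162]
ee_rot: [3.141, 0.0, -3.075]
force: [0.9, -0.1, -2.1]
width: 0.0574
gripper_force: 30.0
```

Call:
{"method": "servo_tool", "body": {
  "targets": [
    {"xyz":[0,0,0.1],"angular":[0,0,0],"claw":5},
    {"xyz":[0,0,0.05],"angular":[0,0,0],"claw":5}
  ]
}}

```text
t: 9.55
eef_pos: [0.5207, 0.1249, 0.0149]
ee_rot: [3.141, 0.001, -3.075]
force: [0.8, 1.5, -3.0]
width: 0.0574
gripper_force: 30.0
```

Call:
{"method": "servo_tool", "body": {
  "targets": [
    {"xyz":[0,0,0.1],"angular":[0,0,0],"claw":5},
    {"xyz":[0,0,0.05],"angular":[0,0,0],"claw":5}
  ]
}}

```text
t: 9.75
eef_pos: [0.5205, 0.1248, 0.0134]
ee_rot: [3.141, 0.001, -3.075]
force: [-3.1, 1.0, 7.9]
width: 0.0574
gripper_force: 30.0
```

Call:
{"method": "servo_tool", "body": {
  "targets": [
    {"xyz":[0,0,0],"angular":[0,0,0],"claw":8.6},
    {"xyz":[0,0,0],"angular":[0,0,0],"claw":8.6},
    {"xyz":[0,0,0],"angular":[0,0,0],"claw":8.6},
    {"xyz":[0,0,0],"angular":[0,0,0],"claw":8.6},
    {"xyz":[0,0,0],"angular":[0,0,0],"claw":8.6},
    {"xyz":[0,0,-1.5],"angular":[0,0,0],"claw":8.6},
    {"xyz":[0,0,-2.5],"angular":[0,0,0],"claw":3.5},
    {"xyz":[2,0,-1],"angular":[0,0,0],"claw":3.5},
    {"xyz":[3,0,0],"angular":[0,0,0],"claw":3.5},
    {"xyz":[2.4,0,0],"angular":[0,0,0],"claw":3.5},
    {"xyz":[1,0,0],"angular":[0,0,0],"claw":3.5},
    {"xyz":[0,0,0],"angular":[0,0,0],"claw":3.5},
    {"xyz":[0,0,0],"angular":[0,0,0],"claw":3.5},
    {"xyz":[0,0,0],"angular":[0,0,0],"claw":3.5},
    {"xyz":[0,0,0],"angular":[0,0,0],"claw":3.5}
  ]
}}

```text
t: 11.25
eef_pos: [0.4372, 0.1192, 0.0627]
ee_rot: [-3.141, -0.0, -3.075]
force: [0.5, 0.7, -0.1]
width: 0.0354
gripper_force: 0.0
```

Run:
```python
from station import monitor,viewer
from h import *
import pickle
s=monitor.get_state();print(s["width"],s["eef_pos"],s["ee_rot"],s["q"])
f=viewer.grab_frame("side");g=viewer.grab_frame("top");pickle.dump((f,g),open("3.pkl","wb"))
a=f["color"][190:370,190:390];b=g["color"][130:310,190:390]
cv2.imwrite("pics/4.png",cv2.resize(np.hstack([a,b]),None,fx=2,fy=2,interpolation=2))
```

```text
0.03536875206678837 [0.43719375 0.11922114 0.06269503] [-3.14145442e+00 -4.47177930e-05 -3.07546671e+00] [ 7.03333986e-01  1.69242207e-01 -6.71302121e-01  1.26660163e-04
 -7.30370188e-01 -2.20809873e+00]
```

View pics/4.png

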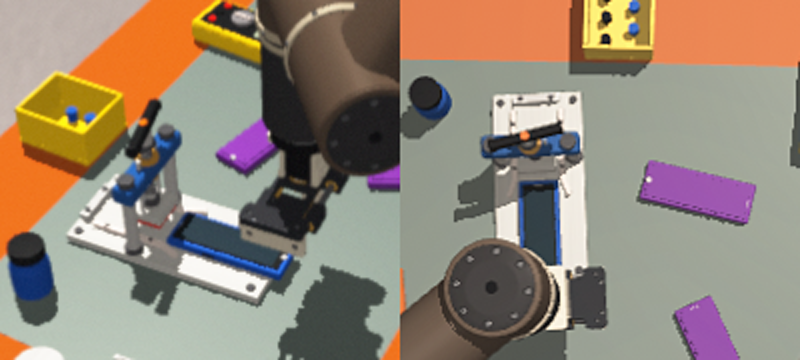

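The unit lies on the bed with its front end in the mouth: top crop (540,185), straight. The hand is behind it.

Run:
```python
from h import *;import pickle
f,g=pickle.load(open("3.pkl","rb"))
hs=cv2.cvtColor(g["color"],cv2.COLOR_BGR2HSV)
m=win(cv2.inRange(hs,(100,100,15),(125,255,255)),235,217,290,262)
m=cv2.morphologyEx(m,cv2.MORPH_CLOSE,np.ones((7,7)))
th=np.radians(3.75);R=np.array([[np.cos(th),np.sin(th)],[-np.sin(th),np.cos(th)]]);o=np.array([.6501,.1331])
y,x=np.nonzero(m);P=(plane(g,np.c_[x,y],.026)[:,:2]-o)@R.T
print("front x",P[:,0].max())
for lo in np.arange(-.13,-.03,.02):
    q=P[(P[:,0]>lo)&(P[:,0]<lo+.02),1]
    if len(q):print(lo.round(3),q.min(),q.max(),(q.min()+q.max())/2)
print("tcp",(np.array([.4372,.1192])-o)@R.T)
```

```text
front x -0.037234217404386705
-0.13 -0.025986406649509866 0.02858521680664982 0.001299405078569977
-0.11 -0.026686144425113637 0.027951074387438875 0.0006324649811626191
-0.09 -0.027182822785905808 0.027324894814447408 7.103601427079984e-05
-0.07 -0.025218541736786056 0.026706623127888022 0.0007440406955509828
-0.05 -0.025705032245391557 0.026096211780510685 0.000195589767559564
tcp [-2.13353268e-01  5.40871801e-05]
```

Call:
{"method": "servo_tool", "body": {
  "targets": [
    {"xyz":[0,0,1.5],"angular":[0,0,0],"claw":3.5},
    {"xyz":[0,0,2],"angular":[0,0,0],"claw":3.5},
    {"xyz":[0,0,1.2],"angular":[0,0,0],"claw":3.5},
    {"xyz":[0,0,0.2],"angular":[0,0,0],"claw":3.5},
    {"xyz":[0,0,0],"angular":[0,0,0],"claw":3.5},
    {"xyz":[-0.3,0,0],"angular":[0,0,0],"claw":3.5},
    {"xyz":[-0.5,0,0],"angular":[0,0,0],"claw":3.5},
    {"xyz":[-0.7,0,0],"angular":[0,0,0],"claw":3.5},
    {"xyz":[-0.7,0,0],"angular":[0,0,0],"claw":3.5},
    {"xyz":[-0.7,0,0],"angular":[0,0,0],"claw":3.5},
    {"xyz":[-0.7,0,0],"angular":[0,0,0],"claw":3.5},
    {"xyz":[-0.7,0,0],"angular":[0,0,0],"claw":3.5}
  ]
}}

```text
t: 12.55
eef_pos: [0.4799, 0.1218, 0.0138]
ee_rot: [-3.141, -0.0, -3.075]
force: [-2.9, -0.5, 2.1]
width: 0.0354
gripper_force: 1.6
```

Call:
{"method": "servo_tool", "body": {
  "targets": [
    {"xyz":[-0.7,0,0],"angular":[0,0,0],"claw":3.5},
    {"xyz":[-0.7,0,0],"angular":[0,0,0],"claw":3.5},
    {"xyz":[-0.7,0,0],"angular":[0,0,0],"claw":3.5},
    {"xyz":[-0.7,0,0],"angular":[0,0,0],"claw":3.5}
  ]
}}

```text
t: 12.95
eef_pos: [0.5079, 0.1238, 0.0138]
ee_rot: [-3.142, -0.0, -3.075]
force: [-2.6, -0.0, 1.7]
width: 0.0353
gripper_force: 1.4
```

Call:
{"method": "servo_tool", "body": {
  "targets": [
    {"xyz":[-0.7,0,0],"angular":[0,0,0],"claw":3.5},
    {"xyz":[-0.7,0,0],"angular":[0,0,0],"claw":3.5},
    {"xyz":[-0.7,0,0],"angular":[0,0,0],"claw":3.5},
    {"xyz":[-0.7,0,0],"angular":[0,0,0],"claw":3.5},
    {"xyz":[-0.7,0,0],"angular":[0,0,0],"claw":3.5},
    {"xyz":[-0.5,0,0],"angular":[0,0,0],"claw":3.5}
  ]
}}

```text
t: 13.55
eef_pos: [0.548, 0.1265, 0.0138]
ee_rot: [3.142, 0.0, -3.075]
force: [-2.7, 0.3, 1.5]
width: 0.0347
gripper_force: 1.4
```

Call:
{"method": "servo_tool", "body": {
  "targets": [
    {"xyz":[-0.2,0,0],"angular":[0,0,0],"claw":3.5},
    {"xyz":[-0.2,0,0],"angular":[0,0,0],"claw":3.5}
  ]
}}

```text
t: 13.75
eef_pos: [0.5512, 0.1266, 0.0138]
ee_rot: [-3.142, -0.0, -3.075]
force: [-3.7, 0.2, 1.1]
width: 0.0351
gripper_force: 1.4
```

Call:
{"method": "servo_tool", "body": {
  "targets": [
    {"xyz":[-0.2,0,0],"angular":[0,0,0],"claw":3.5},
    {"xyz":[-0.1,0,0],"angular":[0,0,0],"claw":3.5}
  ]
}}

```text
t: 13.95
eef_pos: [0.5544, 0.127, 0.0139]
ee_rot: [3.141, 0.0, -3.075]
force: [-1.7, -0.5, -0.0]
width: 0.035
gripper_force: 0.9
```

Call:
{"method": "servo_tool", "body": {
  "targets": [
    {"xyz":[-0.15,0,0],"angular":[0,0,0],"claw":3.5},
    {"xyz":[-0.1,0,0],"angular":[0,0,0],"claw":3.5}
  ]
}}

```text
t: 14.15
eef_pos: [0.5568, 0.1271, 0.0139]
ee_rot: [3.142, 0.0, -3.075]
force: [-1.9, -0.5, 0.9]
width: 0.0353
gripper_force: 0.9
```

Call:
{"method": "servo_tool", "body": {
  "targets": [
    {"xyz":[-0.1,0,0],"angular":[0,0,0],"claw":3.5},
    {"xyz":[-0.1,0,0],"angular":[0,0,0],"claw":3.5}
  ]
}}

```text
t: 14.35
eef_pos: [0.5585, 0.1271, 0.0138]
ee_rot: [-3.141, -0.001, -3.075]
force: [-4.7, 1.0, 2.7]
width: 0.0349
gripper_force: 2.5
```

Call:
{"method": "servo_tool", "body": {
  "targets": [
    {"xyz":[-0.1,0,0],"angular":[0,0,0],"claw":3.5},
    {"xyz":[-0.1,0,0],"angular":[0,0,0],"claw":3.5}
  ]
}}

```text
t: 14.55
eef_pos: [0.5587, 0.127, 0.0136]
ee_rot: [-3.141, -0.004, -3.076]
force: [-11.9, 4.3, 8.8]
width: 0.0348
gripper_force: 6.3
```

Call:
{"method": "servo_tool", "body": {
  "targets": [
    {"xyz":[0.5,0,0],"angular":[0,0,0],"claw":3.5},
    {"xyz":[2,0,0],"angular":[0,0,0],"claw":3.5},
    {"xyz":[3,0,-1],"angular":[0,0,0],"claw":3.5},
    {"xyz":[4,0,-4],"angular":[0,0,0],"claw":3.5},
    {"xyz":[2,0,-4.5],"angular":[0,0,0],"claw":3.5},
    {"xyz":[0,0,-4.5],"angular":[0,0,-4],"claw":3.5},
    {"xyz":[0,0,-4.5],"angular":[0,0,-8],"claw":3.5},
    {"xyz":[0,0,-3],"angular":[0,0,-8],"claw":3.5},
    {"xyz":[0,0,-1],"angular":[0,0,-8],"claw":3.5},
    {"xyz":[0,0,0],"angular":[0,0,-8],"claw":3.5},
    {"xyz":[0,0,0],"angular":[0,0,-4],"claw":3.5},
    {"xyz":[0,0,0],"angular":[0,0,0],"claw":3.5}
  ]
}}

```text
t: 15.75
eef_pos: [0.451, 0.1202, 0.2347]
ee_rot: [-3.141, 0.002, -2.376]
force: [0.5, -0.9, 0.2]
width: 0.0353
gripper_force: 0.0
```

Run:
```python
from station import monitor,viewer
from h import *
import pickle
s=monitor.get_state();print(s["eef_pos"],s["ee_rot"],s["q"],s["moment"])
f=viewer.grab_frame("side");g=viewer.grab_frame("top");pickle.dump((f,g),open("4.pkl","wb"))
th=np.radians(3.75);R=np.array([[np.cos(th),np.sin(th)],[-np.sin(th),np.cos(th)]]);o=np.array([.6501,.1331])
hs=cv2.cvtColor(g["color"],cv2.COLOR_BGR2HSV)
m=win(cv2.inRange(hs,(100,100,15),(125,255,255)),235,205,290,262)
y,x=np.nonzero(m);P=(plane(g,np.c_[x,y],.026)[:,:2]-o)@R.T
P=P[(abs(P[:,1])<.032)];print("unit rear x",P[:,0].min(),"y",P[:,1].min(),P[:,1].max())
def dot(f,x0,y0,x1,y1):
    h=cv2.cvtColor(f["color"],cv2.COLOR_BGR2HSV).astype(int);sat=(h[...,1]>130)&(h[...,2]>90)&(h[...,0]<20)
    m=win(sat.astype(np.uint8),x0,y0,x1,y1);y,x=np.nonzero(m);return (x.mean(),y.mean()),len(x),list(zip(x,y))[:40]
a=dot(g,247,192,260,204);b=dot(f,257,246,268,256);print(a[:2],b[:2],tri(g,a[0],f,b[0]))
A=cv2.resize(f["color"][200:340,200:340],(400,400),interpolation=2);B=cv2.resize(g["color"][165:285,200:320],(400,400),interpolation=2)
cv2.imwrite("pics/5.png",np.hstack([A,B]))
```

```text
[0.45104042 0.12017825 0.23468665] [-3.14111165e+00  1.88905344e-03 -2.37603147e+00] [ 6.84135479e-01 -2.72156437e-03 -4.06234789e-01  3.54506052e-04
 -1.16536121e+00 -1.48951059e+00] [ 0.04822462 -0.03341405  0.06272164]
unit rear x -0.07993654626178816 y -0.030013410122389648 0.030389372937834103
((np.float64(253.55172413793105), np.float64(198.13793103448276)), 29) ((np.float64(259.9166666666667), np.float64(249.05555555555554)), 36) (array([0.64862764, 0.13005251, 0.1873969 ]), np.float64(0.005414340276923166))
```

View pics/5.png

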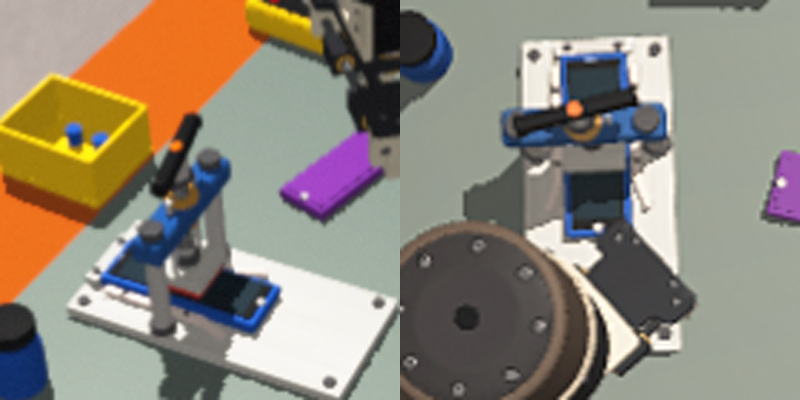

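The unit is home: its rear edge measures −80.0 mm. The handle dot is at crop (177,146) in the side view and (575,107) in the top view.

Run:
```python
from h import *;import pickle
f,g=pickle.load(open("4.pkl","rb"))
a=(252.4,197.4);b=(262,251.1)
print(tri(g,a,f,b),plane(g,[a],.183),plane(f,[b],.183))
# bar: dark pixels, per-column mid rows in top view
k=cv2.inRange(g["color"],(0,0,0),(60,60,60))
print(g["color"][188:208,230:276].max(2).tolist() and "")
for r in range(190,206): print(r,"".join("#" if k[r,c] else "." for c in range(226,282)))
print("side fingertip? red pad bottom")
for q in [(.648,.1325,.182)]: print(proj(g,[q]),proj(f,[q]))
```

```text
(array([0.64717725, 0.13152681, 0.1835794 ]), np.float64(0.003418923237587048)) [[0.64885357 0.13238228 0.183     ]] [[0.64583203 0.13058697 0.183     ]]

190 ........................................................
191 .......................................#...#............
192 ...................................#####.###............
193 .........................#.....#############............
194 .........................#..#################...........
195 ............................#################...........
196 .............................################...........
197 ......................#......###########................
198 ................########.....#######....................
199 ............############.....####.......................
200 ........##################.###.#........................
201 ........##################..............................
202 ........#################......#........................
203 ........###########......#....#.........................
204 .........#####............###...........................
205 .........###............................................
side fingertip? red pad bottom
[[252.38790047 197.79762223]] [[260.86036584 251.60025399]]
```

Call:
{"method": "servo_tool", "body": {
  "targets": [
    {"xyz":[0,0,0],"angular":[0,0,-4],"claw":3.5},
    {"xyz":[0,0,0],"angular":[0,0,-8.5],"claw":3.5},
    {"xyz":[0,0,0],"angular":[0,0,-8.5],"claw":3.5},
    {"xyz":[0,0,0],"angular":[0,0,-8.5],"claw":3.5},
    {"xyz":[0,0,0],"angular":[0,0,-8.5],"claw":3.5},
    {"xyz":[0,0,0],"angular":[0,0,-8.5],"claw":3.5},
    {"xyz":[0,0,0],"angular":[0,0,-8.5],"claw":3.5},
    {"xyz":[0,0,0],"angular":[0,0,-8.5],"claw":3.5},
    {"xyz":[0,0,0],"angular":[0,0,-8.5],"claw":3.5},
    {"xyz":[0,0,0],"angular":[0,0,-8.5],"claw":3.5},
    {"xyz":[0,0,0],"angular":[0,0,-8.5],"claw":3.5},
    {"xyz":[0,0,0],"angular":[0,0,-8.5],"claw":3.5},
    {"xyz":[0,0,0],"angular":[0,0,-8.5],"claw":3.5},
    {"xyz":[0,0,0],"angular":[0,0,-8.5],"claw":3.5},
    {"xyz":[0,0,0],"angular":[0,0,-8.5],"claw":3.5},
    {"xyz":[0,0,0],"angular":[0,0,-8.5],"claw":3.5},
    {"xyz":[0,0,0],"angular":[0,0,-8.5],"claw":3.5},
    {"xyz":[0,0,0],"angular":[0,0,-8.5],"claw":3.5},
    {"xyz":[0,0,0],"angular":[0,0,-8.5],"claw":3.5},
    {"xyz":[0,0,0],"angular":[0,0,-8.5],"claw":3.5}
  ]
}}

```text
t: 17.85
eef_pos: [0.4508, 0.12, 0.2341]
ee_rot: [3.141, -0.0, 0.516]
force: [0.1, -0.1, -0.3]
width: 0.035
gripper_force: 0.0
```

Call:
{"method": "servo_tool", "body": {
  "targets": [
    {"xyz":[0,0,0],"angular":[0,0,-8.5],"claw":5},
    {"xyz":[0,0,0],"angular":[0,0,-8.5],"claw":5},
    {"xyz":[0,0,0],"angular":[0,0,-8.5],"claw":5},
    {"xyz":[0,0,0],"angular":[0,0,-8.5],"claw":5},
    {"xyz":[0,0,0],"angular":[0,0,-8.5],"claw":5},
    {"xyz":[0,0,0],"angular":[0,0,-8.5],"claw":5},
    {"xyz":[0,0,0],"angular":[0,0,-8.5],"claw":5},
    {"xyz":[0,0,0],"angular":[0,0,-8.5],"claw":5},
    {"xyz":[0,0,0],"angular":[0,0,-6.5],"claw":5},
    {"xyz":[-0.3,1.9,0],"angular":[0,0,0],"claw":5},
    {"xyz":[-0.6,3,0],"angular":[0,0,0],"claw":5},
    {"xyz":[-0.7,4,0],"angular":[0,0,0],"claw":5},
    {"xyz":[-0.7,4,0],"angular":[0,0,0],"claw":5},
    {"xyz":[-0.7,3.5,0],"angular":[0,0,0],"claw":5},
    {"xyz":[-0.4,2,0],"angular":[0,0,0],"claw":5},
    {"xyz":[-0.2,1,0],"angular":[0,0,0],"claw":5},
    {"xyz":[0,0,0],"angular":[0,0,0],"claw":5},
    {"xyz":[0,0,0],"angular":[0,0,0],"claw":5}
  ]
}}

```text
t: 19.65
eef_pos: [0.6469, 0.1313, 0.234]
ee_rot: [-3.141, -0.0, 1.811]
force: [-0.7, -0.8, 0.1]
width: 0.0496
gripper_force: 0.0
```

Run:
```python
from station import monitor,viewer
from h import *
import pickle
s=monitor.get_state();print(s["eef_pos"],s["ee_rot"],s["q"],s["moment"])
f=viewer.grab_frame("side");pickle.dump(f,open("5.pkl","wb"))
cv2.imwrite("pics/6.png",cv2.resize(f["color"][190:310,205:335],None,fx=5,fy=5,interpolation=2))
p=s["eef_pos"];ps=s["ee_rot"][2];y=np.array([np.sin(ps),-np.cos(ps),0])
for b in(.0,.02,.03):
  for d in(-.025,.025): print(b,d,(proj(f,[p+y*d+[0,0,b-.022]])[0]-[205,190])*5)
```

```text
[0.64694387 0.13127517 0.2340377 ] [-3.14107484e+00 -1.20680436e-05  1.81112084e+00] [ 4.94912449e-01  3.27336603e-01 -3.63035399e-03 -1.50217314e-04
 -1.24032746e+00  2.88705350e+00] [-0.11469588  0.01747164  0.04150791]
0.0 -0.025 [326.67145918 266.64094859]
0.0 0.025 [228.73235925 251.60639966]
0.02 -0.025 [323.71222515 233.83045522]
0.02 0.025 [224.94265539 218.91848862]
0.03 -0.025 [322.21668149 217.20571144]
0.03 0.025 [223.02777476 202.35833748]
```

View pics/6.png

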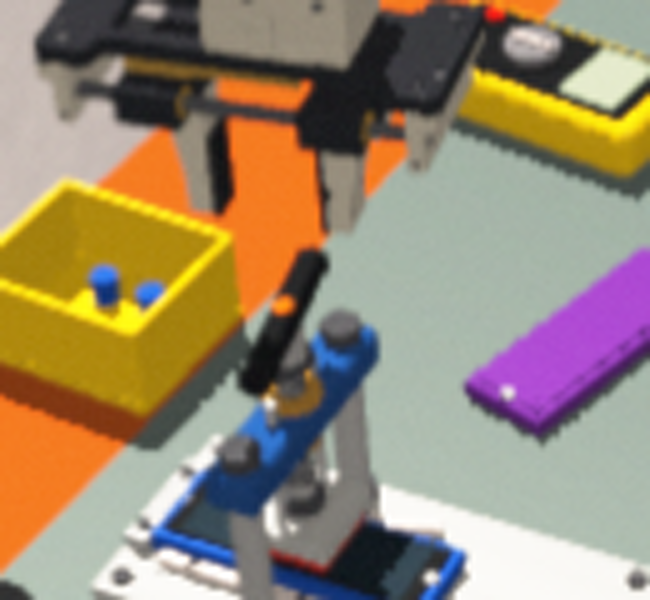

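The side crop shows the open fingertips at (222,212) and (326,228) on either side of the bar, whose dot is at (285,303). That puts the z offset at about +24 mm. I'll lower 6.5 cm and close lightly.

Call:
{"method": "servo_tool", "body": {
  "targets": [
    {"xyz":[0,0,2],"angular":[0,0,0],"claw":5},
    {"xyz":[0,0,2],"angular":[0,0,0],"claw":5},
    {"xyz":[0,0,1.5],"angular":[0,0,0],"claw":5},
    {"xyz":[0,0,0.7],"angular":[0,0,0],"claw":5},
    {"xyz":[0,0,0.3],"angular":[0,0,0],"claw":5},
    {"xyz":[0,0,0],"angular":[0,0,0],"claw":3},
    {"xyz":[0,0,0],"angular":[0,0,0],"claw":1},
    {"xyz":[0,0,0],"angular":[0,0,0],"claw":1},
    {"xyz":[0,0,0],"angular":[0,0,0],"claw":1},
    {"xyz":[0,0,0],"angular":[0,0,0],"claw":1},
    {"xyz":[0,0,0],"angular":[0,0,0],"claw":1},
    {"xyz":[0,0,0],"angular":[0,0,0],"claw":1}
  ],
  "force": 5
}}

```text
t: 20.9
eef_pos: [0.6494, 0.1318, 0.1698]
ee_rot: [3.138, -0.0, 1.812]
force: [6.1, 1.4, -2.3]
width: 0.0143
gripper_force: 5.0
```

Call:
{"method": "servo_tool", "body": {
  "targets": [
    {"xyz":[0,0.2,0],"angular":[0,0,0],"claw":1},
    {"xyz":[0,0.1,0],"angular":[0,0,0],"claw":1},
    {"xyz":[0,0,0],"angular":[0,0,0],"claw":1}
  ]
}}

```text
t: 21.2
eef_pos: [0.6496, 0.1318, 0.1696]
ee_rot: [-3.14, 0.0, 1.812]
force: [-3.4, 0.3, 5.7]
width: 0.0143
gripper_force: 5.0
```

Call:
{"method": "servo_tool", "body": {
  "targets": [
    {"xyz":[0,-0.1,0],"angular":[0,0,0],"claw":1},
    {"xyz":[0,0,0],"angular":[0,0,0],"claw":1},
    {"xyz":[0,0,0],"angular":[0,0,0],"claw":1},
    {"xyz":[0,0,0.013],"angular":[0,0,3],"claw":1},
    {"xyz":[0,0,0.022],"angular":[0,0,5],"claw":1},
    {"xyz":[0,0,0.022],"angular":[0,0,5],"claw":1},
    {"xyz":[0,0,0.022],"angular":[0,0,5],"claw":1}
  ],
  "force": 60
}}

```text
t: 21.9
eef_pos: [0.6493, 0.1318, 0.1688]
ee_rot: [-3.141, 0.0, 1.494]
force: [-3.3, 0.4, 6.5]
width: 0.0128
gripper_force: 59.9
```

```bash
cat > m.py <<'E'
from station import monitor
s=monitor.get_state();print(round(s["t"],2),"M",s["moment"].round(3),"F",s["force"].round(1),"pos",s["eef_pos"].round(4),"yaw",s["ee_rot"].round(4),"w",round(s["width"],4),"q6",s["q"][5].round(3),"e6",s["joint_efforts"][5].round(3))
E
python3 m.py
```

```text
21.9 M [0.117 1.349 0.284] F [-3.3  0.4  6.5] pos [0.6493 0.1318 0.1688] yaw [-3.1413e+00  2.0000e-04  1.4943e+00] w 0.0128 q6 2.571 e6 1.168
```

Call:
{"method": "servo_tool", "body": {
  "targets": [
    {"xyz":[0,0,0.022],"angular":[0,0,5],"claw":1},
    {"xyz":[0,0,0.022],"angular":[0,0,5],"claw":1},
    {"xyz":[0,0,0.022],"angular":[0,0,5],"claw":1},
    {"xyz":[0,0,0.022],"angular":[0,0,5],"claw":1}
  ]
}}

```text
t: 22.3
eef_pos: [0.649, 0.1318, 0.1679]
ee_rot: [-3.141, 0.0, 1.145]
force: [-5.6, 1.2, 6.2]
width: 0.013
gripper_force: 59.9
```

```bash
python3 m.py
```

```text
22.3 M [0.287 1.873 0.279] F [-5.6  1.2  6.2] pos [0.649  0.1318 0.1679] yaw [-3.1409e+00  4.0000e-04  1.1453e+00] w 0.013 q6 2.222 e6 1.167
```

Call:
{"method": "servo_tool", "body": {
  "targets": [
    {"xyz":[0,0,0.022],"angular":[0,0,5],"claw":1},
    {"xyz":[0,0,0.022],"angular":[0,0,5],"claw":1},
    {"xyz":[0,0,0.022],"angular":[0,0,5],"claw":1},
    {"xyz":[0,0,0.022],"angular":[0,0,5],"claw":1}
  ]
}}

```text
t: 22.7
eef_pos: [0.6487, 0.132, 0.167]
ee_rot: [-3.141, 0.001, 0.796]
force: [-7.2, 1.7, 8.0]
width: 0.0132
gripper_force: 59.9
```

```bash
python3 m.py
```

```text
22.7 M [0.573 2.293 0.233] F [-7.2  1.7  8. ] pos [0.6487 0.132  0.167 ] yaw [-3.1407e+00  8.0000e-04  7.9630e-01] w 0.0132 q6 1.873 e6 1.168
```

Call:
{"method": "servo_tool", "body": {
  "targets": [
    {"xyz":[-0.05,-0.05,0],"angular":[0,0,4],"claw":1},
    {"xyz":[-0.05,-0.05,0],"angular":[0,0,4],"claw":1}
  ]
}}

```text
t: 22.9
eef_pos: [0.6485, 0.1321, 0.1668]
ee_rot: [3.141, -0.001, 0.657]
force: [2.1, 0.5, -0.1]
width: 0.013
gripper_force: 59.9
```

```bash
python3 m.py
```

```text
22.9 M [-0.003 -0.78   0.273] F [ 2.1  0.5 -0.1] pos [0.6485 0.1321 0.1668] yaw [ 3.1414e+00 -9.0000e-04  6.5730e-01] w 0.013 q6 1.733 e6 0.858
```

Call:
{"method": "servo_tool", "body": {
  "targets": [
    {"xyz":[0,0,0.018],"angular":[0,0,4],"claw":1},
    {"xyz":[0,0,0.018],"angular":[0,0,4],"claw":1}
  ]
}}

```text
t: 23.1
eef_pos: [0.6485, 0.1322, 0.1664]
ee_rot: [-3.142, -0.001, 0.518]
force: [-1.4, 1.8, 2.7]
width: 0.0131
gripper_force: 59.9
```

```bash
python3 m.py
```

```text
23.1 M [0.486 0.247 0.27 ] F [-1.4  1.8  2.7] pos [0.6485 0.1322 0.1664] yaw [-3.1415e+00 -8.0000e-04  5.1780e-01] w 0.0131 q6 1.594 e6 0.872
```

Low side loads now. Free drag reads 0.27–0.28 N m. I'll keep going in polled steps.

Call:
{"method": "servo_tool", "body": {
  "targets": [
    {"xyz":[0,0,0.018],"angular":[0,0,4],"claw":1},
    {"xyz":[0,0,0.018],"angular":[0,0,4],"claw":1}
  ]
}}

```text
t: 23.3
eef_pos: [0.6484, 0.1323, 0.166]
ee_rot: [-3.141, -0.001, 0.378]
force: [-0.8, 2.2, 2.6]
width: 0.0131
gripper_force: 59.9
```

```bash
python3 m.py
```

```text
23.3 M [0.607 0.404 0.24 ] F [-0.8  2.2  2.6] pos [0.6484 0.1323 0.166 ] yaw [-3.1412e+00 -8.0000e-04  3.7810e-01] w 0.0131 q6 1.454 e6 0.872
```

Call:
{"method": "servo_tool", "body": {
  "targets": [
    {"xyz":[0,0,0.018],"angular":[0,0,4],"claw":1},
    {"xyz":[0,0,0.018],"angular":[0,0,4],"claw":1}
  ]
}}

```text
t: 23.5
eef_pos: [0.6483, 0.1324, 0.1657]
ee_rot: [-3.141, -0.001, 0.239]
force: [-0.9, 1.8, 2.1]
width: 0.0132
gripper_force: 59.9
```

```bash
python3 m.py
```

```text
23.5 M [0.776 0.549 0.305] F [-0.9  1.8  2.1] pos [0.6483 0.1324 0.1657] yaw [-3.141e+00 -7.000e-04  2.385e-01] w 0.0132 q6 1.314 e6 0.872
```

Call:
{"method": "servo_tool", "body": {
  "targets": [
    {"xyz":[0,0,0.018],"angular":[0,0,4],"claw":1},
    {"xyz":[0,0,0.018],"angular":[0,0,4],"claw":1}
  ]
}}

```text
t: 23.7
eef_pos: [0.6483, 0.1326, 0.1654]
ee_rot: [-3.141, -0.001, 0.099]
force: [-1.7, 2.5, 3.3]
width: 0.013
gripper_force: 59.9
```

```bash
python3 m.py
```

```text
23.7 M [0.948 0.701 0.353] F [-1.7  2.5  3.3] pos [0.6483 0.1326 0.1654] yaw [-3.1407e+00 -7.0000e-04  9.9000e-02] w 0.013 q6 1.175 e6 0.808
```

Call:
{"method": "servo_tool", "body": {
  "targets": [
    {"xyz":[0,0,0.018],"angular":[0,0,4],"claw":1},
    {"xyz":[0,0,0.018],"angular":[0,0,4],"claw":1}
  ]
}}

```text
t: 23.9
eef_pos: [0.6483, 0.1326, 0.165]
ee_rot: [-3.141, -0.001, -0.04]
force: [-1.0, 3.0, 3.6]
width: 0.0131
gripper_force: 60.0
```

```bash
python3 m.py
```

```text
23.9 M [1.131 0.774 0.425] F [-1.   3.   3.6] pos [0.6483 0.1326 0.165 ] yaw [-3.1406e+00 -6.0000e-04 -4.0400e-02] w 0.0131 q6 1.035 e6 0.726
```

Call:
{"method": "servo_tool", "body": {
  "targets": [
    {"xyz":[0,0,0.013],"angular":[0,0,3],"claw":1}
  ]
}}

```text
t: 24.0
eef_pos: [0.6483, 0.1327, 0.1649]
ee_rot: [-3.14, -0.001, -0.093]
force: [-1.5, 3.3, 3.2]
width: 0.0133
gripper_force: 60.1
```

```bash
python3 m.py
```

```text
24.0 M [1.165 0.758 0.46 ] F [-1.5  3.3  3.2] pos [0.6483 0.1327 0.1649] yaw [-3.1405e+00 -6.0000e-04 -9.2500e-02] w 0.0133 q6 0.983 e6 0.183
```

The torque has risen about 0.18 N m. I'll let go and withdraw upward.

Call:
{"method": "servo_tool", "body": {
  "targets": [
    {"xyz":[0,0,0],"angular":[0,0,0],"claw":5},
    {"xyz":[0,0,0],"angular":[0,0,0],"claw":5},
    {"xyz":[0,0,0],"angular":[0,0,0],"claw":5},
    {"xyz":[0,0,0],"angular":[0,0,0],"claw":5},
    {"xyz":[0,0,0],"angular":[0,0,0],"claw":5},
    {"xyz":[0,0,0],"angular":[0,0,0],"claw":5},
    {"xyz":[0,0,-0.5],"angular":[0,0,0],"claw":5},
    {"xyz":[0,0,-2],"angular":[0,0,0],"claw":5},
    {"xyz":[0,0,-3],"angular":[0,0,0],"claw":5},
    {"xyz":[0,0,-3],"angular":[0,0,0],"claw":5},
    {"xyz":[-2,0,-1],"angular":[0,0,0],"claw":5},
    {"xyz":[-4,0,0],"angular":[0,0,0],"claw":5},
    {"xyz":[-4,0,0],"angular":[0,0,0],"claw":5},
    {"xyz":[-4,0,0],"angular":[0,0,0],"claw":5},
    {"xyz":[-4,0,0],"angular":[0,0,0],"claw":5},
    {"xyz":[-2,0,0],"angular":[0,0,0],"claw":5},
    {"xyz":[0,0,0],"angular":[0,0,0],"claw":5},
    {"xyz":[0,0,0],"angular":[0,0,0],"claw":5}
  ]
}}

```text
t: 25.8
eef_pos: [0.449, 0.1502, 0.2608]
ee_rot: [-3.14, -0.002, -0.089]
force: [0.5, 0.3, -0.7]
width: 0.0503
gripper_force: 0.0
```

```bash
python3 m.py
python3 - <<'E'
from station import viewer
from h import *
f=viewer.grab_frame("side");g=viewer.grab_frame("top")
A=cv2.resize(f["color"][200:340,200:340],(400,400),interpolation=2);B=cv2.resize(g["color"][165:285,200:320],(400,400),interpolation=2)
cv2.imwrite("pics/7.png",np.hstack([A,B]))
E
```

```text
25.8 M [-0.068  0.082 -0.049] F [ 0.5  0.3 -0.7] pos [0.449  0.1502 0.2608] yaw [-3.1402e+00 -1.6000e-03 -8.9400e-02] w 0.0503 q6 0.741 e6 -0.069
```

View pics/7.png

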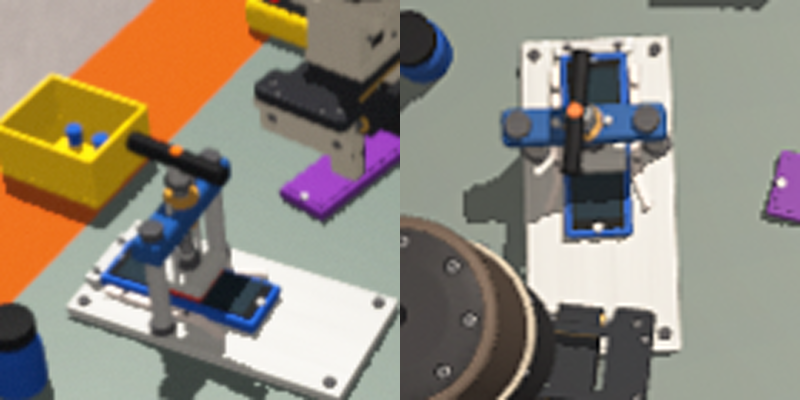

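The unit is still home, with its rear edge at top crop (597,238). The pad is down on the glass and the handle lies along the press, with the robot clear.

```bash
python3 -c "
from station import order
print(order.job_done())"
```

```text
the job is handed in; nothing more can be done
None
```

The unit lies face up, home against the end stop and clamped at about 0.18 N m above the free-running torque (about 70 N); the hand has let go, nothing else was moved, and the job is handed in at about 26 s.

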